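# Offer the mandarin over the guest's plate, the hoop turned out of the way

## Robot

A 6-joint arm with a two-finger parallel gripper is mounted at the origin on the work surface. World frame = base frame: x ahead of the robot, y to its left, z up, the work surface at z = 0. Lengths are in mm, angles in rad, forces in N, time in s.
With the tool pointing down it reaches from about 300 to 775 mm from the base axis. Payload 14.6 kg.
Tool frame: the origin (TCP) lies midway between the tips of the shut fingers; the grasp point (between the pads) lies behind it (manip.grip_depth is the z of the grasp point in the tool frame, in mm); z points along the fingers, y is the line along which they close (so a half turn about z gives the same grasp; the last joint's range is limited). The gripper opens to 94 mm and grips with 3 to 60 N. Pads are 16 mm wide; open, the fingers measure 119 mm over their backs; the gripper's body (75 mm by 177 mm) begins 78 mm behind the grasp point.
Start: joints at [-1.389, 0.3, 1.521, -0, 1.321, -0.067], TCP at [135.426, -533.056, 205.446] pointing down, gripper open.
Joint ranges: [-3.03, 3.03], [-0.79, 2.21], [0.23, 2.52], [-1.04, 4.18], [0, 3.07], [-2.55, 2.55]. Speed limits (rad/s): [2.22, 2.22, 2.57, 3.14, 3.14, 3.14].

## Interface

Orientations are given as [roll, pitch, yaw] about the fixed x, y, z axes, in that order (R = Rz(yaw) Ry(pitch) Rx(roll)).
In Python, from cell import manip gives the robot as it stands.
- The arm moves only by the shell command python3 -m creep [OPENING] [FORCE], which reads ROWS from standard input. ROWS is a JSON list that holds a single list of rows (three levels of brackets), with 1 to 5 rows, each of 6 numbers: dx, dy, dz in a scale on which 1.0 is 750 mm, then a rotation vector rx, ry, rz in parts of the range, where 1.0 means pi/2 rad; each row is the pose to reach, as a shift and turn from the pose commanded when the command began, along the tool's axes at that moment; what a row does not reach only later rows make up. A row lasts 1/10 s, in which the tool goes at most 50 mm and 0.15 rad, less where a joint would pass 70% of its speed; a pose out of reach is approached as far as the arm can. OPENING is the finger opening in mm, set as the command begins (- or left out keeps the last). The fingers move at their own pace and stop on an object; FORCE is the grip in N (left out, the last holds). Time passes only in rows, so rows that do not move let the fingers close. It prints the time, the measured TCP pose, the force, the opening and the grip force at its end. Input that does not fit is refused with a message, and nothing moves.
- manip.read_state(): the state, without advancing time (a new reading comes with each control period).
- manip.camera(name): name is "scene" or "top" or "wrist"; returns (picture, depth): 480x640x3 uint8, red, green, blue; 480x640 float32, mm along the optical axis (not along the pixel's ray), 0 where there is no reading.
- manip.camera_info(name): a dict with "K" (3x3 intrinsics, pixels), "dist" ([k1, k2, p1, p2, k3] as OpenCV has them; the pictures are not rectified), "rvec" (rotation vector, rad) and "tvec" (3), from world to camera coordinates, as OpenCV has them; the wrist camera has in their place "mount" (4x4, takes a point from camera to tool coordinates, whose origin is the TCP and whose axes are the flange's). Camera axes: x right, y down, z forward; pixel columns grow to the right and rows downward; lengths in mm; the calibration is good to about 2 mm. A picture is of the moment at which its call begins: read the wrist's pose just before it. camera_info takes no time and is no camera call.
- manip.sign_off(): hands the job in; it is judged then, once.
The state is a dict: "clock": time; "joints": joint angles; "qd": joint speeds; "effort": joint torques, N m; "eef_pos": TCP position; "eef_rot": TCP orientation; "wrist_force": force on the tool from outside, world axes, zero at the start; "moment": the same for the moment, N m; "finger_gap": finger opening in mm; "finger_force": force on a finger pad.
Only numpy, scipy, OpenCV 4.12 (cv2) and the standard library are available. Lean on these libraries where they do the work, as an engineer would, in place of code of your own. Each camera call takes 0.05 s, during which the arm holds its last target. There are 200 camera calls.

## Task

Offer the mandarin to the guest whose place is laid at the far side of the island: take the steel serving dish by the grip of its hoop, lift it off the board and hold it out over the middle of the guest's plate, about 10 cm above the plate, turned a quarter turn so that the hoop runs side to side in front of the guest, along the long edges of the place mat, and leaves room to reach in. Carry and turn the dish level and gently so that the loose mandarin stays in the middle of it, and do not disturb the plate, cutlery or tumbler. Finish still holding the dish there, level and still: do not set it down or let go.

Things in the scene. Friction and masses are not known exactly. Their poses are not given: they have to be found in the camera images.
- dish: Round shallow steel dish, 212 mm across, 0.4 kg, on the 18 mm wooden board, with a fixed arched hoop of 8 mm rod over it. Origin: centre of its foot's underside, z up; y along the hoop, whose ends stand on the rim (33 mm up) at y = +-103 mm; x square to it. Same both ways round. At the start the hoop points roughly at the guest (world x, +-0.4 rad). Floor dished, radius of curvature 250 mm.
- dish_grip (a point): Centre of the dark wooden grip at the top of the hoop, straight above the middle of the dish, 156 mm above its origin. The grip is a bar 90 mm long (along the dish's y), 16 mm wide and 16 mm high, straight and level; nothing stands near it, take it from above across its width.
- dish_mid (a point): Lowest point of the dish's floor, at its middle, 10 mm above the dish's origin.
- mandarin_center (a point): Centre of the mandarin, a loose round fruit of 58 mm diameter, 0.09 kg, that rests in the middle of the dish (centre 39 mm above the dish's origin). It rolls freely, and further out the faster or the less level the dish is moved.
- mat: Grey place mat, 280 x 400 mm, 3 mm thick, fixed flat on the counter in front of the guest. Origin: centre of its underside; y along its long edges (side to side for the guest), x along its short edges, pointing at the guest (away from the robot), z up. Its position and yaw vary (yaw up to 0.2 rad from the world axes).
- plate: White round dessert plate, 180 mm across, 18 mm high, loose on the middle of the mat. Origin: centre of its underside.
- fork: Steel fork, 176 mm long, lying on the mat beside the plate, about 125 mm to the guest's left (the mat's -y). Origin near its middle, at its underside.
- knife: Steel knife, 185 mm long, lying on the mat about 125 mm from the plate's centre to the guest's right (the mat's +y). Origin near its middle, at its underside.
- tumbler: Glass tumbler, 70 mm across, 90 mm high, on the mat's corner on the guest's right, nearer the robot. Origin: centre of its underside.
Not all that is in view belongs to the job. There is more than one size of the part that bears mandarin_center; the job needs the middle-sized.

How it is judged:
By the outcome, as a careful person would: the job done as asked, in the order asked, and still so for the second after the job is handed in, while the arm keeps its last pose, push and grip.
It also fails if it takes over 53 s, if anything falls off the work surface, if the arm or the gripper's body presses on something with over 40 N, if the wrist force passes 120 N, or if a joint passes its speed limit or range.

## Working session

There is one attempt and no reset: what is moved stays moved. The work goes in short steps, Python scripts to look and compute and a shell command to move; the robot and the scene stay as the last step left them, time stands still between calls to the robot, and variables do not carry over. Pictures are saved under pics/ and viewed, at most 10 in all, crops included, and the job is handed in when it is done.

```bash
ls; mkdir -p pics
cat > h.py <<'E'
import numpy as np, cv2
from cell import manip
def cam(n):
    i=manip.camera_info(n); return {k:np.array(v,float) for k,v in i.items() if k in('K','dist','rvec','tvec','mount')}
def pts(n,depth,uv,T=None):
    """world points of pixels uv (N,2) using depth"""
    c=cam(n); uv=np.asarray(uv,float).reshape(-1,2)
    d=np.array([depth[int(v),int(u)] for u,v in uv])
    p=cv2.undistortPoints(uv[:,None],c['K'],c['dist'])[:,0]
    P=np.c_[p*d[:,None],d]
    if n=='wrist':
        M=T@c['mount']; return P@M[:3,:3].T+M[:3,3]
    R=cv2.Rodrigues(c['rvec'])[0]; return (P-c['tvec'].ravel())@R
E
python3 - <<'E'
from h import *
for n in('scene','top'):
    p,d=manip.camera(n); cv2.imwrite(f'pics/{n}0.png',p[...,::-1]); np.save(f'{n}0.npy',d)
s=manip.read_state(); print(s, manip.grip_depth)
E
```

```text
pics
{'clock': 0.1, 'joints': array([-1.38861679e+00,  3.00433187e-01,  1.52154584e+00, -5.20414882e-06,
        1.32069558e+00, -6.66353566e-02]), 'qd': array([ 7.81486450e-05,  1.02865328e-03, -2.15367763e-03, -1.00637659e-03,
        1.24645437e-03,  2.32295317e-04]), 'effort': array([ 1.36826078e-03, -5.32644618e+01, -3.53281581e+01,  7.09089939e-02,
        2.35308800e-02, -6.63906690e-05]), 'eef_pos': array([ 135.37273966, -532.82547285,  204.92203078]), 'eef_rot': array([-3.14051276e+00, -6.70136321e-05,  2.48816151e-01]), 'wrist_force': array([ 0.21302087, -0.10817757, -0.56379044]), 'moment': array([0.02427144, 0.02090966, 0.01237105]), 'finger_force': 0.0, 'finger_gap': 93.89663850910493} -18.8
```

View pics/top0.png

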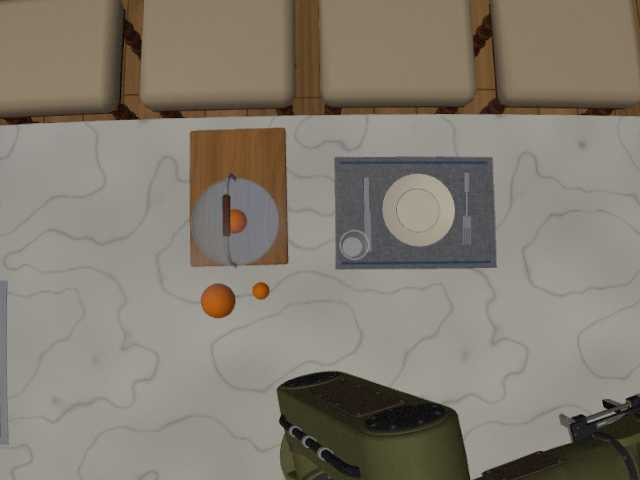

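View pics/scene0.png

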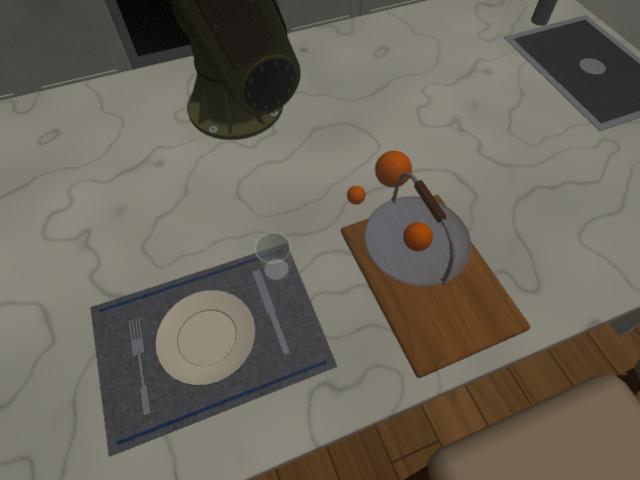

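Top view: the dish is on the board at (235,221) and its hoop grip at about (227,215). The mat is centred near (415,212) and the plate at (419,210). There are three orange fruits: one in the dish (234,221), a large one on the counter (218,300) and a small one (261,291). The middle-sized one is the one in the dish. I'll measure these and take a close crop.

Run:
```python
from h import *
p=cv2.imread('pics/top0.png'); d=np.load('top0.npy')
vv,uu=np.mgrid[0:480,0:640]; uv=np.c_[uu.ravel(),vv.ravel()]
W=pts('top',d,uv).reshape(480,640,3)
hsv=cv2.cvtColor(p,cv2.COLOR_BGR2HSV)
def box(m,a,b,c,e):
    k=np.zeros_like(m); k[b:e,a:c]=m[b:e,a:c]; return k
# fruits
o=(hsv[...,0]<16)&(hsv[...,1]>200)&(hsv[...,2]>120)
n,l,st,ce=cv2.connectedComponentsWithStats(o.astype(np.uint8))
for i in range(1,n):
    if st[i,4]>50: q=W[l==i]; print('orange',ce[i].round(),st[i],q.mean(0).round(1),'top',q[:,2].max().round(1), 'w',np.ptp(q[:,1]).round(1))
# grip
g=box((W[...,2]>140)&(W[...,2]<220),180,160,300,280)
q=W[g]; print('high pts',len(q),q.mean(0),np.percentile(q,[2,50,98],axis=0).round(1))
gr=box((W[...,2]>165)&(W[...,2]<195),180,160,300,280); q=W[gr]; r=cv2.minAreaRect(q[:,:2].astype(np.float32)); print('grip',len(q),r)
h=box((W[...,2]>60)&(W[...,2]<220)&~o,180,160,300,280); q=W[h]; print(len(q)); L=cv2.fitLine(q[:,:2].astype(np.float32),cv2.DIST_L2,0,.01,.01).ravel(); print('hoopline',L,np.arctan2(L[1],L[0]))
# dish: rim circle
dd=box((W[...,2]>26)&(W[...,2]<60)&(hsv[...,1]<110),180,160,300,280)
q=W[dd][:,:2].astype(np.float32); print('dish',len(q),cv2.minEnclosingCircle(q))
# mat
m=box((p.max(2)<140)&(W[...,2]<12)&(hsv[...,1]<140)&(W[...,2]>-8),320,140,510,280).astype(np.uint8)
m=cv2.morphologyEx(m,cv2.MORPH_CLOSE,np.ones((5,5)));n,l,st,ce=cv2.connectedComponentsWithStats(m);i=1+st[1:,4].argmax()
q=W[l==i]; print('mat',cv2.minAreaRect(q[:,:2].astype(np.float32)),np.median(q[:,2]))
cs,_=cv2.findContours((l==i).astype(np.uint8),0,2); print(cv2.boxPoints(cv2.minAreaRect(cs[0])))
pl=box((hsv[...,2]>150)&(W[...,2]>6),375,165,465,255); n,l,st,ce=cv2.connectedComponentsWithStats(pl.astype(np.uint8));i=1+st[1:,4].argmax()
q=W[l==i]; print('plate',ce[i],st[i],cv2.minEnclosingCircle(q[:,:2].astype(np.float32)),q[:,2].max())
bd=W[150,240];print('board',bd, 'counter',W[330,300])
cv2.imwrite('pics/crop.png',cv2.resize(p[120:330,170:310],None,fx=2.8,fy=2.8,interpolation=cv2.INTER_CUBIC))
# scene check
p=cv2.imread('pics/scene0.png'); d=np.load('scene0.npy'); W=pts('scene',d,uv).reshape(480,640,3)
g=box((W[...,2]>160)&(W[...,2]<195),380,160,470,290); q=W[g]; print('scene grip',len(q),cv2.minAreaRect(q[:,:2].astype(np.float32)),np.percentile(q[:,2],[5,95]))
hsv=cv2.cvtColor(p,cv2.COLOR_BGR2HSV); pl=box((W[...,2]>6)&(W[...,2]<30)&(hsv[...,2]>120),150,280,260,390);q=W[pl]; print('scene plate',cv2.minEnclosingCircle(q[:,:2].astype(np.float32)))
```

```text
orange [234. 214.] [230 210  10  11  64] [578.1 218.3  81.1] top 88.8 w 21.2
orange [260. 291.] [253 283  14  16 146] [399.7 163.3  39. ] top 47.8 w 32.0
orange [216. 303.] [202 290  28  27 535] [372.2 259.8  83.8] top 1322.7 w 268.0
high pts 475 [562.28514963 219.16105246 177.52776955] [[474.6 212.1 148.3]
 [564.2 219.1 180.8]
 [651.4 226.4 187.1]]
grip 421 ((565.4505004882812, 218.9422149658203), (15.470041275024414, 159.23243713378906), 89.82428741455078)
781
hoopline [ 9.9999654e-01 -2.6253299e-03  5.6102594e+02  2.1622881e+02] -0.002625333
dish 5261 ((564.2525634765625, 224.7552490234375), 109.37259674072266)
mat ((580.9963989257812, -217.50738525390625), (484.25640869140625, 319.76898193359375), 88.59342956542969) 4.92166193928999
[[313.82745 267.5885 ]
 [322.12836 143.07523]
 [512.6151  155.77435]
 [504.3142  280.28763]]
plate [419.42486339 209.24180328] [ 383  174   72   72 3660] ((533.5869140625, -134.1949005126953), 194.4208526611328) 1322.7163322293372
board [745.97369249 212.9440161   16.51719068] counter [ 3.01523361e+02  7.04894141e+01 -3.35363694e-02]
scene grip 676 ((567.91552734375, 217.34896850585938), (171.4714813232422, 16.752925872802734), 0.31838589906692505) [165.16866347 184.31410004]
scene plate ((591.3675537109375, -225.5295867919922), 89.3770751953125)
```

View pics/crop.png

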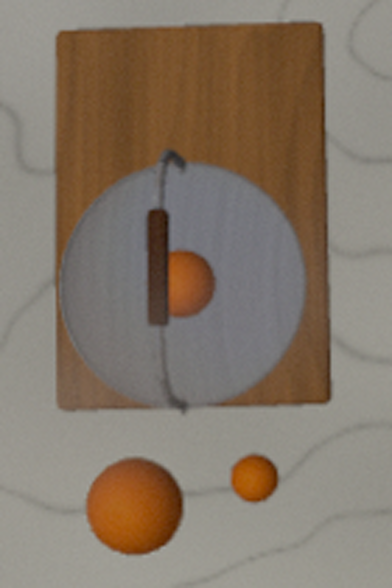

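The crop confirms the choice: the middle-sized mandarin sits in the dish under the hoop, and the large and small ones lie on the counter. The grip measures about (567,218) with its top at z≈182, matching the expected 18+156+8, and the hoop runs along world x. I'll move above it.

Units first: shifts go in shares of 750 mm and turns go in shares of pi/2 rad. So -139 mm / 750 = -0.1853, 135 mm / 750 = 0.18.

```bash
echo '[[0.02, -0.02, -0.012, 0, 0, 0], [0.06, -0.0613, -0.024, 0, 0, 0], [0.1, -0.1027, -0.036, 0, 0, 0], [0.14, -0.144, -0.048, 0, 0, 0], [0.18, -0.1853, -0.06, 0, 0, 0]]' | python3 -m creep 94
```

```text
refused: ROWS must be a list holding one list of rows, three levels of brackets. Nothing was moved.
```

I used the wrong layout. The manual says a list holding one list of rows, three levels of brackets; once more.

```bash
echo '[[[0.02, -0.02, -0.012, 0, 0, 0], [0.06, -0.0613, -0.024, 0, 0, 0], [0.1, -0.1027, -0.036, 0, 0, 0], [0.14, -0.144, -0.048, 0, 0, 0], [0.18, -0.1853, -0.06, 0, 0, 0]]]' | python3 -m creep 94
echo '[[[0.0413, -0.0427, 0, 0, 0, 0], [0.0827, -0.0853, 0, 0, 0, 0], [0.124, -0.128, 0, 0, 0, 0], [0.1653, -0.1707, 0, 0, 0, 0], [0.2067, -0.2133, 0, 0, 0, 0]]]' | python3 -m creep
echo '[[[0.0413, -0.0427, 0, 0, 0, 0], [0.0827, -0.0853, 0, 0, 0, 0], [0.124, -0.128, 0, 0, 0, 0], [0.1653, -0.1707, 0, 0, 0, 0], [0.2067, -0.2133, 0, 0, 0, 0]]]' | python3 -m creep
echo '[[[0.0533, -0.0547, 0, 0, 0, 0.0318], [0.1067, -0.1093, 0, 0, 0, 0.0637], [0.1533, -0.1573, 0, 0, 0, 0.0955], [0.1893, -0.1947, 0, 0, 0, 0.1273], [0.212, -0.2173, 0, 0, 0, 0.1585]]]' | python3 -m creep
echo '[[[0, 0, 0, 0, 0, 0], [0, 0, 0, 0, 0, 0], [0, 0, 0, 0, 0, 0]]]' | python3 -m creep
python3 - <<'E'
from h import *
from scipy.spatial.transform import Rotation as Ro
s=manip.read_state(); T=np.eye(4); T[:3,:3]=Ro.from_euler('xyz',s['eef_rot']).as_matrix(); T[:3,3]=s['eef_pos']
p,d=manip.camera('wrist'); cv2.imwrite('pics/w1.png',p[...,::-1]); np.save('w1.npy',d); np.save('w1T.npy',T)
vv,uu=np.mgrid[0:480,0:640]; uv=np.c_[uu.ravel(),vv.ravel()]
print(cam('wrist')['mount'].round(3))
W=pts('wrist',d,uv,T).reshape(480,640,3); ok=d>0
g=ok&(W[...,2]>160)&(W[...,2]<195)&(abs(W[...,0]-566)<120)&(abs(W[...,1]-219)<30)
q=W[g]; print(len(q),cv2.minAreaRect(q[:,:2].astype(np.float32)) if len(q) else 0, s['eef_pos'],s['eef_rot'])
# mat and plate, saved views
for n,b in(('top',(320,140,510,285)),('scene',(80,235,345,460))):
    p=cv2.imread(f'pics/{n}0.png'); d=np.load(f'{n}0.npy'); W=pts(n,d,uv).reshape(480,640,3); hsv=cv2.cvtColor(p,cv2.COLOR_BGR2HSV)
    bx=np.zeros((480,640),bool); bx[b[1]:b[3],b[0]:b[2]]=1; bx&=d>0
    R=(abs(W[...,0]-585)<200)&(abs(W[...,1]+222)<260)&bx
    bl=R&(hsv[...,0]>100)&(hsv[...,0]<130)&(hsv[...,1]>110)
    for lo,hi in((0,585),(585,999)):
        q=W[bl&(W[...,0]>lo)&(W[...,0]<hi)]; 
        if len(q)>20: L=cv2.fitLine(q[:,:2].astype(np.float32),cv2.DIST_HUBER,0,.01,.01).ravel(); print(n,'blue',len(q),np.arctan(-L[0]/L[1]).round(4),q.mean(0).round(1),np.ptp(q[:,1]))
    pl=R&(W[...,2]>6)&(W[...,2]<30)&(hsv[...,2]>120)&(np.hypot(W[...,0]-590,W[...,1]+225)<110); q=W[pl]; print(n,'plate',cv2.minEnclosingCircle(q[:,:2].astype(np.float32)),q[:,:2].mean(0),np.percentile(q[:,2],97))
E
```

```text
clock: 0.6
eef_pos: [232.4, -363.4, 250.5]
eef_rot: [-3.141, 0.0, 0.248]
wrist_force: [1.3, -0.2, 0.6]
finger_gap: 94.3
finger_force: 0.0
clock: 1.1
eef_pos: [343.3, -170.1, 250.5]
eef_rot: [3.141, -0.0, 0.249]
wrist_force: [1.1, -0.3, -0.0]
finger_gap: 93.9
finger_force: 0.0
clock: 1.6
eef_pos: [454.2, 23.3, 250.4]
eef_rot: [3.142, 0.0, 0.249]
wrist_force: [-0.4, -1.6, 0.2]
finger_gap: 93.9
finger_force: 0.0
clock: 2.1
eef_pos: [568.2, 221.6, 249.4]
eef_rot: [3.141, 0.001, -0.0]
wrist_force: [-0.5, -1.5, -0.8]
finger_gap: 94.1
finger_force: 0.0
clock: 2.4
eef_pos: [567.4, 217.7, 250.5]
eef_rot: [3.141, 0.0, -0.0]
wrist_force: [-0.5, 0.5, -0.1]
finger_gap: 94.1
finger_force: 0.0
[[ 1.00000e-03 -9.57000e-01 -2.89000e-01  8.38050e+01]
 [ 1.00000e+00  1.00000e-03  0.00000e+00  4.12000e-01]
 [ 0.00000e+00 -2.89000e-01  9.57000e-01 -1.78708e+02]
 [ 0.00000e+00  0.00000e+00  0.00000e+00  1.00000e+00]]
3492 ((565.195068359375, 219.66552734375), (170.09231567382812, 15.97204875946045), 0.34243544936180115) [567.40398842 217.71067668 250.47814345] [ 3.14141861e+00  2.03555733e-04 -3.49410721e-04]
top blue 173 -0.0087 [ 461.4 -215.7    5.3] 362.8913911086962
top blue 129 -0.0092 [ 711.8 -227.4    4.8] 361.85679303874883
top plate ((591.3477783203125, -224.2563018798828), 91.20109558105469) [ 590.58023731 -224.77926313] 24.264083481984517
scene blue 217 -0.0081 [ 461.5 -281.     4.7] 310.649822364235
scene blue 613 -0.0088 [ 712.2 -240.5    4.9] 367.27494154237263
scene plate ((591.3675537109375, -225.5295867919922), 89.3770751953125) [ 591.89291464 -227.9012176 ] 22.831129514086257
```

View pics/w1.png

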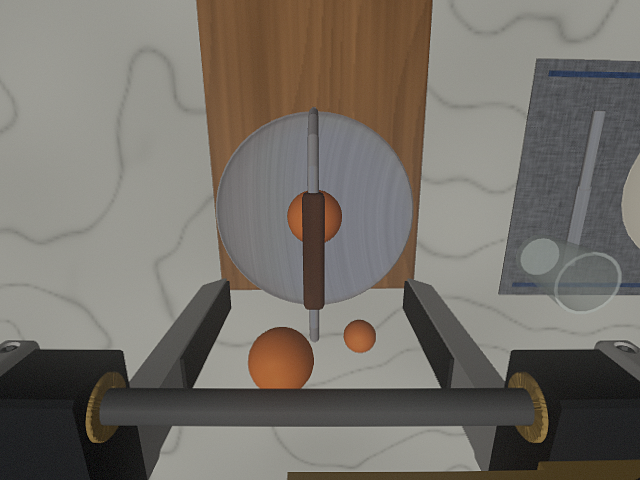

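The wrist view shows the grip at (313,250), centred between the fingers, with the mandarin under it in the dish. The depth points put the grip at about (566,219) with its axis within 0.006 rad of world x. Mat yaw is about -0.009 and the plate centre is at (591,-225). I'll descend and grasp.

```bash
echo '[[[0, 0, 0.0133, 0, 0, 0], [-0.0007, -0.0007, 0.0373, 0, 0, 0], [-0.0013, -0.0013, 0.0613, 0, 0, 0], [-0.0016, -0.0017, 0.08, 0, 0, 0], [-0.0016, -0.0017, 0.0933, 0, 0, 0]]]' | python3 -m creep
echo '[[[0, 0, 0.0107, 0, 0, 0], [0, 0, 0.02, 0, 0, 0], [0, 0, 0.028, 0, 0, 0], [0, 0, 0.0333, 0, 0, 0], [0, 0, 0.0333, 0, 0, 0]]]' | python3 -m creep
echo '[[[0, 0, 0, 0, 0, 0], [0, 0, 0, 0, 0, 0], [0, 0, 0, 0, 0, 0], [0, 0, 0, 0, 0, 0], [0, 0, 0, 0, 0, 0]]]' | python3 -m creep 30 20
echo '[[[0, 0, 0, 0, 0, 0], [0, 0, 0, 0, 0, 0], [0, 0, 0, 0, 0, 0], [0, 0, 0, 0, 0, 0], [0, 0, 0, 0, 0, 0]]]' | python3 -m creep 10 20
echo '[[[0, 0, 0, 0, 0, 0], [0, 0, 0, 0, 0, 0], [0, 0, 0, 0, 0, 0], [0, 0, 0, 0, 0, 0], [0, 0, 0, 0, 0, 0]]]' | python3 -m creep 0 50
```

```text
clock: 2.95
eef_pos: [566.1, 219.4, 179.2]
eef_rot: [3.141, 0.001, -0.0]
wrist_force: [-0.3, -1.2, 0.0]
finger_gap: 93.6
finger_force: 0.0
clock: 3.45
eef_pos: [566.4, 219.8, 155.1]
eef_rot: [3.141, 0.0, -0.0]
wrist_force: [-0.1, -0.8, -0.2]
finger_gap: 94.1
finger_force: 0.0
clock: 3.95
eef_pos: [566.5, 219.8, 155.5]
eef_rot: [-3.142, -0.0, -0.0]
wrist_force: [-0.2, -0.0, 0.3]
finger_gap: 57.6
finger_force: 0.0
clock: 4.45
eef_pos: [566.5, 219.8, 155.4]
eef_rot: [3.142, 0.0, -0.0]
wrist_force: [-1.0, 0.2, 0.5]
finger_gap: 17.5
finger_force: 0.0
clock: 4.95
eef_pos: [566.5, 219.8, 155.4]
eef_rot: [-3.142, -0.0, -0.0]
wrist_force: [1.2, 1.0, -0.9]
finger_gap: 15.6
finger_force: 50.0
```

In the tool's units: -7 mm / 750 = -0.0093, -5 mm / 750 = -0.0067.

```bash
echo '[[[0, 0, -0.0007, 0, 0, 0], [0, 0, -0.002, 0, 0, 0], [0, 0, -0.004, 0, 0, 0], [0, 0, -0.0067, 0, 0, 0], [0, 0, -0.0093, 0, 0, 0]]]' | python3 -m creep 0 50
echo '[[[0, 0, -0.0033, 0, 0, 0], [0, 0, -0.0067, 0, 0, 0], [0, 0, -0.0093, 0, 0, 0], [0, 0, -0.0107, 0, 0, 0], [0, 0, -0.0107, 0, 0, 0]]]' | python3 -m creep
cat > look.py <<'E'
from h import *
import sys
from scipy.spatial.transform import Rotation as Ro
tag=sys.argv[1]
s=manip.read_state(); T=np.eye(4); T[:3,:3]=Ro.from_euler('xyz',s['eef_rot']).as_matrix(); T[:3,3]=s['eef_pos']
p,d=manip.camera('wrist'); cv2.imwrite(f'pics/{tag}w.png',p[...,::-1])
vv,uu=np.mgrid[0:480,0:640]; uv=np.c_[uu.ravel(),vv.ravel()]
W=pts('wrist',d,uv,T).reshape(480,640,3); hsv=cv2.cvtColor(p,cv2.COLOR_RGB2HSV)
g=T[:3,3]+T[:3,:3]@[0,0,manip.grip_depth]; Q=W-g; ok=(d>0); r=np.hypot(Q[...,0],Q[...,1])
o=(hsv[...,0]<16)&(hsv[...,1]>150)&ok&(r<95)&(Q[...,2]<-70)&(Q[...,2]>-150)
q=W[o]; n=len(q)
if n>30:
    from scipy.optimize import least_squares
    f=least_squares(lambda c:np.linalg.norm(q-c,axis=1)-29,g-[0,0,117],loss='soft_l1').x; print('mandarin',n,'rel grip',(f-g).round(1),'expect z -117')
st=(hsv[...,1]<90)&ok&(r<98)&(r>45)&(Q[...,2]<-105)&(Q[...,2]>-165); q=W[st]
h=q[:,2]-(250-np.sqrt(250**2-((q[:,:2]-g[:2])**2).sum(1)))
A=np.c_[q[:,:2]-g[:2],np.ones(len(q))]; k=np.ones(len(q),bool)
for _ in range(5): c=np.linalg.lstsq(A[k],h[k],rcond=None)[0]; e=h-A@c; k=abs(e)<4
print('floor tilt',c[:2].round(4),'mid z',c[2].round(1),'rel',(c[2]-g[2]).round(1),'expect -146',k.sum()); print(s['eef_pos'].round(1),s['eef_rot'].round(4),s['wrist_force'].round(1),s['moment'].round(3),s['finger_gap'])
E
python3 look.py l1; python3 -c "
from h import *
p,d=manip.camera('scene'); cv2.imwrite('pics/l1s.png',p[...,::-1])"
```

```text
clock: 5.45
eef_pos: [566.5, 219.8, 162.6]
eef_rot: [3.142, 0.0, -0.0]
wrist_force: [-0.6, -0.6, -4.7]
finger_gap: 15.7
finger_force: 50.0
clock: 5.95
eef_pos: [566.5, 219.8, 170.6]
eef_rot: [-3.142, -0.0, -0.0]
wrist_force: [0.1, 1.0, -4.2]
finger_gap: 15.6
finger_force: 50.0
mandarin 1713 rel grip [  -1.6   -0.4 -118.3] expect z -117
floor tilt [0.0054 0.0021] mid z 42.5 rel -146.9 expect -146 28168
[566.5 219.8 170.6] [-3.1416e+00 -2.0000e-04 -2.0000e-04] [ 0.1  1.  -4.2] [-0.003  0.021  0.012] 15.573990295801089
```

View pics/l1s.png

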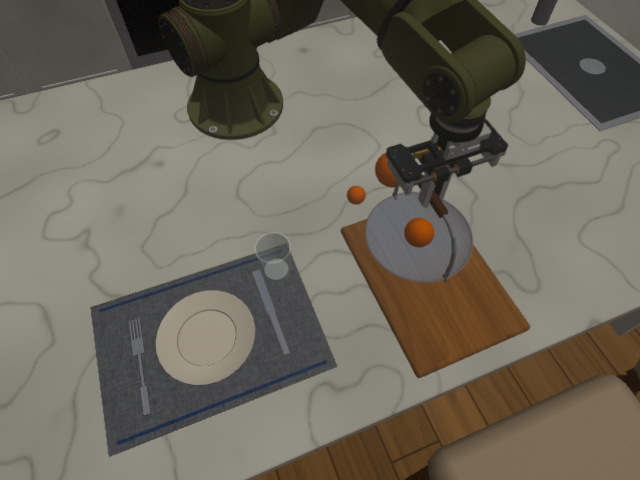

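The scene view shows the dish clear of the board and level, with the mandarin in the middle at (419,232). The wrist force is about -4.5 N as expected. Next I'll lift and turn on the spot.

In the tool's units: -9 mm / 750 = -0.012, -6.5 mm / 750 = -0.0087, -0.14 rad / 1.5708 = -0.0891.

```bash
echo '[[[0, 0, -0.0013, 0, 0, -0.0064], [0, 0, -0.0033, 0, 0, -0.0191], [0, 0, -0.0053, 0, 0, -0.0382], [0, 0, -0.0087, 0, 0, -0.0637], [0, 0, -0.012, 0, 0, -0.0891]]]' | python3 -m creep | grep eef
echo '[[[0, 0, -0.0031, 0, 0, -0.0255], [0, 0, -0.0061, 0, 0, -0.0509], [0, 0, -0.0092, 0, 0, -0.0764], [0, 0, -0.0123, 0, 0, -0.1019], [0, 0, -0.0153, 0, 0, -0.1273]]]' | python3 -m creep | grep eef
echo '[[[0, 0, -0.0031, 0, 0, -0.0255], [0, 0, -0.0061, 0, 0, -0.0509], [0, 0, -0.0092, 0, 0, -0.0764], [0, 0, -0.0123, 0, 0, -0.1019], [0, 0, -0.0153, 0, 0, -0.1273]]]' | python3 -m creep | grep eef
echo '[[[0, 0, -0.0031, 0, 0, -0.0255], [0, 0, -0.0061, 0, 0, -0.0509], [0, 0, -0.0092, 0, 0, -0.0764], [0, 0, -0.0123, 0, 0, -0.1019], [0, 0, -0.0153, 0, 0, -0.1273]]]' | python3 -m creep | grep eef
python3 look.py t1
```

```text
eef_pos: [566.5, 219.8, 179.6]
eef_rot: [-3.142, -0.0, 0.143]
eef_pos: [566.5, 219.8, 191.2]
eef_rot: [3.142, -0.0, 0.343]
eef_pos: [566.5, 219.8, 202.7]
eef_rot: [-3.142, -0.0, 0.543]
eef_pos: [566.5, 219.8, 214.2]
eef_rot: [3.142, -0.0, 0.743]
mandarin 1828 rel grip [  -1.4   -1.  -118.3] expect z -117
floor tilt [0.0045 0.0034] mid z 86.0 rel -146.9 expect -146 28116
[566.5 219.8 214.2] [ 3.1416e+00 -1.0000e-04  7.4300e-01] [-0.3  0.3 -4.5] [-0.023 -0.048  0.001] 15.65931692632895
```

In the tool's units: -11.5 mm / 750 = -0.0153, -9.2 mm / 750 = -0.0123, -0.2 rad / 1.5708 = -0.1273.

```bash
echo '[[[0, 0, -0.0031, 0, 0, -0.0255], [0, 0, -0.0061, 0, 0, -0.0509], [0, 0, -0.0092, 0, 0, -0.0764], [0, 0, -0.0123, 0, 0, -0.1019], [0, 0, -0.0153, 0, 0, -0.1273]]]' | python3 -m creep | grep eef
echo '[[[0, 0, -0.0031, 0, 0, -0.0255], [0, 0, -0.0061, 0, 0, -0.0509], [0, 0, -0.0092, 0, 0, -0.0764], [0, 0, -0.0123, 0, 0, -0.1019], [0, 0, -0.0153, 0, 0, -0.1273]]]' | python3 -m creep | grep eef
echo '[[[0, 0, -0.0031, 0, 0, -0.0255], [0, 0, -0.0061, 0, 0, -0.0509], [0, 0, -0.0092, 0, 0, -0.0764], [0, 0, -0.0123, 0, 0, -0.1019], [0, 0, -0.0153, 0, 0, -0.1273]]]' | python3 -m creep | grep eef
echo '[[[0, 0, -0.0031, 0, 0, -0.0255], [0, 0, -0.006, 0, 0, -0.0509], [0, 0, -0.0087, 0, 0, -0.0764], [0, 0, -0.0107, 0, 0, -0.0955], [0, 0, -0.012, 0, 0, -0.1082]]]' | python3 -m creep | grep eef
echo '[[[0, 0, -0.0007, 0, 0, -0.0127], [0, 0, -0.0013, 0, 0, -0.0223], [0, 0, -0.0013, 0, 0, -0.0286], [0, 0, -0.0013, 0, 0, -0.0318], [0, 0, -0.0013, 0, 0, -0.0318]]]' | python3 -m creep | grep eef
python3 look.py t2
python3 - <<'E'
from h import *
from scipy.spatial.transform import Rotation as Ro
s=manip.read_state(); R=Ro.from_euler('xyz',s['eef_rot']).as_matrix(); g=s['eef_pos']+R@[0,0,manip.grip_depth]
print(R.T@(np.array([591,-225,277])-g))
E
```

```text
eef_pos: [566.5, 219.8, 225.6]
eef_rot: [3.142, -0.0, 0.942]
eef_pos: [566.4, 219.8, 237.1]
eef_rot: [-3.142, -0.0, 1.142]
eef_pos: [566.5, 219.8, 248.6]
eef_rot: [3.142, -0.0, 1.342]
eef_pos: [566.5, 219.8, 257.6]
eef_rot: [3.142, -0.0, 1.511]
eef_pos: [566.4, 219.8, 258.4]
eef_rot: [-3.141, 0.0, 1.56]
mandarin 1845 rel grip [  -0.8   -1.3 -118.3] expect z -117
floor tilt [0.0025 0.0039] mid z 130.2 rel -146.9 expect -146 28098
[566.4 219.8 258.4] [-3.1415  0.      1.5598] [-0.6 -0.3 -5. ] [ 0.012 -0.052 -0.012] 15.595343375194894
[-4.44537123e+02  2.95129812e+01  1.68017595e-01]
```

In the tool's units: -12 mm / 750 = -0.016, -4.8 mm / 750 = -0.0064.

```bash
echo '[[[-0.0011, 0.0001, 0, 0, 0, 0], [-0.0032, 0.0002, 0, 0, 0, 0], [-0.0064, 0.0004, 0, 0, 0, 0], [-0.0107, 0.0007, 0, 0, 0, 0], [-0.016, 0.0011, 0, 0, 0, 0]]]' | python3 -m creep | grep -E 'eef|wrist'
echo '[[[-0.0064, 0.0004, 0, 0, 0, 0], [-0.0139, 0.0009, 0, 0, 0, 0], [-0.0224, 0.0015, 0, 0, 0, 0], [-0.032, 0.0021, 0, 0, 0, 0], [-0.0427, 0.0028, 0, 0, 0, 0]]]' | python3 -m creep | grep eef
echo '[[[-0.0107, 0.0007, 0, 0, 0, 0], [-0.0213, 0.0014, 0, 0, 0, 0], [-0.032, 0.0021, 0, 0, 0, 0], [-0.0427, 0.0028, 0, 0, 0, 0], [-0.0533, 0.0035, 0, 0, 0, 0]]]' | python3 -m creep | grep eef
echo '[[[-0.0107, 0.0007, 0, 0, 0, 0], [-0.0213, 0.0014, 0, 0, 0, 0], [-0.032, 0.0021, 0, 0, 0, 0], [-0.0427, 0.0028, 0, 0, 0, 0], [-0.0533, 0.0035, 0, 0, 0, 0]]]' | python3 -m creep | grep eef
echo '[[[-0.0107, 0.0007, 0, 0, 0, 0], [-0.0213, 0.0014, 0, 0, 0, 0], [-0.032, 0.0021, 0, 0, 0, 0], [-0.0427, 0.0028, 0, 0, 0, 0], [-0.0533, 0.0035, 0, 0, 0, 0]]]' | python3 -m creep | grep -E 'clock|eef|wrist|finger'
```

```text
eef_pos: [567.1, 207.5, 258.5]
eef_rot: [-3.142, -0.0, 1.56]
wrist_force: [0.2, 0.5, -4.7]
eef_pos: [568.9, 175.1, 258.5]
eef_rot: [3.142, -0.0, 1.56]
eef_pos: [571.2, 135.1, 258.4]
eef_rot: [-3.142, 0.0, 1.56]
eef_pos: [573.4, 95.1, 258.5]
eef_rot: [3.142, 0.0, 1.56]
clock: 13.15
eef_pos: [575.6, 55.0, 258.4]
eef_rot: [-3.142, -0.0, 1.56]
wrist_force: [-0.4, -1.0, -5.4]
finger_gap: 15.6
finger_force: 50.0
```

In the tool's units: -40 mm / 750 = -0.0533, -32 mm / 750 = -0.0427.

```bash
echo '[[[-0.0107, 0.0007, 0, 0, 0, 0], [-0.0213, 0.0014, 0, 0, 0, 0], [-0.032, 0.0021, 0, 0, 0, 0], [-0.0427, 0.0028, 0, 0, 0, 0], [-0.0533, 0.0035, 0, 0, 0, 0]]]' | python3 -m creep | grep eef
echo '[[[-0.0107, 0.0007, 0, 0, 0, 0], [-0.0213, 0.0014, 0, 0, 0, 0], [-0.032, 0.0021, 0, 0, 0, 0], [-0.0427, 0.0028, 0, 0, 0, 0], [-0.0533, 0.0035, 0, 0, 0, 0]]]' | python3 -m creep | grep eef
echo '[[[-0.0107, 0.0007, 0, 0, 0, 0], [-0.0213, 0.0014, 0, 0, 0, 0], [-0.032, 0.0021, 0, 0, 0, 0], [-0.0427, 0.0028, 0, 0, 0, 0], [-0.0533, 0.0035, 0, 0, 0, 0]]]' | python3 -m creep | grep eef
echo '[[[-0.0107, 0.0007, 0, 0, 0, 0], [-0.0213, 0.0014, 0, 0, 0, 0], [-0.032, 0.0021, 0, 0, 0, 0], [-0.0427, 0.0028, 0, 0, 0, 0], [-0.0533, 0.0035, 0, 0, 0, 0]]]' | python3 -m creep | grep eef
echo '[[[-0.0107, 0.0007, 0, 0, 0, 0], [-0.0213, 0.0014, 0, 0, 0, 0], [-0.032, 0.0021, 0, 0, 0, 0], [-0.0427, 0.0028, 0, 0, 0, 0], [-0.0533, 0.0035, 0, 0, 0, 0]]]' | python3 -m creep | grep eef
echo '[[[-0.0107, 0.0007, 0, 0, 0, 0], [-0.0213, 0.0014, 0, 0, 0, 0], [-0.032, 0.0021, 0, 0, 0, 0], [-0.0427, 0.0028, 0, 0, 0, 0], [-0.0533, 0.0035, 0, 0, 0, 0]]]' | python3 -m creep | grep eef
echo '[[[-0.0099, 0.0007, 0, 0, 0, 0], [-0.0188, 0.0013, 0, 0, 0, 0], [-0.0269, 0.0018, 0, 0, 0, 0], [-0.0341, 0.0023, 0, 0, 0, 0], [-0.0403, 0.0027, 0, 0, 0, 0]]]' | python3 -m creep | grep eef
echo '[[[-0.0051, 0.0003, 0, 0, 0, 0], [-0.0092, 0.0006, 0, 0, 0, 0], [-0.0121, 0.0008, 0, 0, 0, 0], [-0.0136, 0.0009, 0, 0, 0, 0], [-0.0137, 0.0009, 0, 0, 0, 0]]]' | python3 -m creep | grep -E 'clock|eef|wrist'
echo '[[[0, 0, 0, 0, 0, 0], [0, 0, 0, 0, 0, 0], [0, 0, 0, 0, 0, 0], [0, 0, 0, 0, 0, 0], [0, 0, 0, 0, 0, 0]]]' | python3 -m creep | grep eef
python3 look.py f1
python3 - <<'E'
from h import *
for n in('scene','top'):
    p,d=manip.camera(n); cv2.imwrite(f'pics/{n}f.png',p[...,::-1]); np.save(f'{n}f.npy',d)
E
```

```text
eef_pos: [577.8, 15.0, 258.5]
eef_rot: [3.142, 0.0, 1.56]
eef_pos: [580.0, -25.0, 258.5]
eef_rot: [-3.142, -0.0, 1.56]
eef_pos: [582.2, -65.1, 258.4]
eef_rot: [-3.142, 0.0, 1.56]
eef_pos: [584.5, -105.1, 258.4]
eef_rot: [-3.142, 0.0, 1.56]
eef_pos: [586.7, -145.1, 258.4]
eef_rot: [-3.142, -0.0, 1.56]
eef_pos: [588.9, -185.1, 258.4]
eef_rot: [-3.142, -0.0, 1.56]
eef_pos: [590.6, -215.1, 258.4]
eef_rot: [-3.142, -0.0, 1.56]
clock: 17.15
eef_pos: [591.1, -225.0, 258.5]
eef_rot: [3.142, -0.0, 1.56]
wrist_force: [0.6, 0.7, -4.2]
eef_pos: [591.1, -224.9, 258.5]
eef_rot: [3.142, -0.0, 1.56]
mandarin 1852 rel grip [  -0.8   -1.3 -118.3] expect z -117
floor tilt [0.0026 0.0039] mid z 130.3 rel -146.9 expect -146 28090
[ 591.1 -224.9  258.5] [ 3.1415 -0.      1.5598] [ 0.4 -0.2 -5. ] [-0.057 -0.076 -0.001] 15.525068274236492
```

View pics/scenef.png

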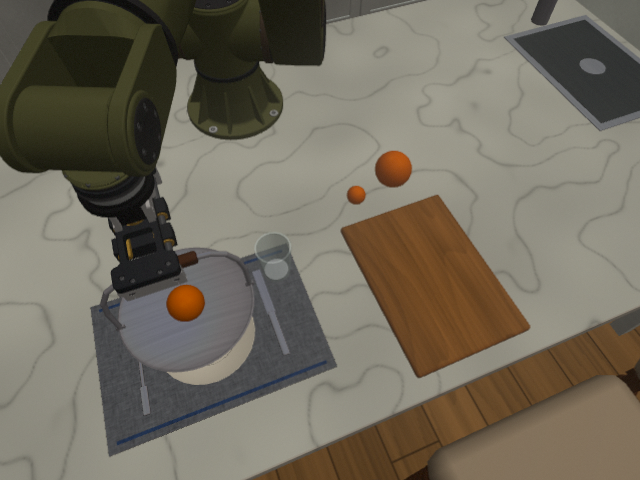

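View pics/f1w.png

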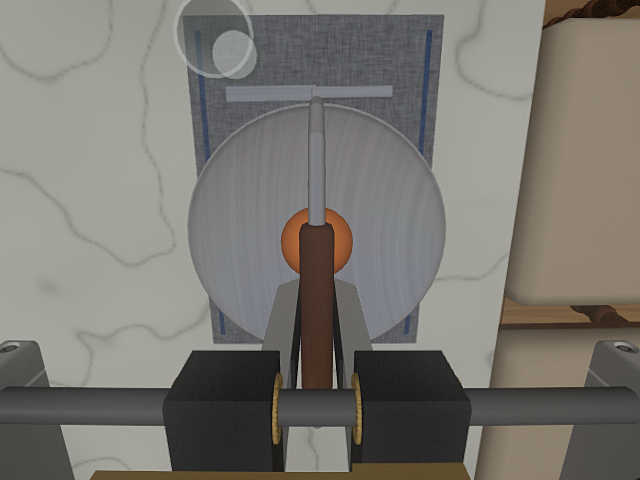

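The scene and wrist views show the dish level over the plate, with the hoop running side to side along the mat's long edges. The mandarin is in the middle at wrist pixel (316,241), about 1.5 mm off centre. The plate, cutlery and tumbler are undisturbed, so I'm handing the job in.

```bash
python3 -c "
from cell import manip
print(manip.sign_off())"
```

```text
the job is handed in; nothing more can be done
None
```

The job is handed in at about 18 s: the arm is holding the dish level and still over the middle of the guest's plate, about 10 cm above it, with the hoop turned side to side, the mandarin in the middle and the place setting undisturbed.

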